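# Load the parts washer with rod ends and clamp its lid

### The job

Load the bench parts washer with the rod ends: turn its clamp handle up over the cam to clear the lid, take the lid off by its knob and lay it on the bench, knob up, and let go of it, then move every rod end (the ones with a round eye) from the blue crate into the washer's bowl, leaving the other parts in the crate. Then put the lid back, fully seated on the bowl, and turn the handle back over the cam until it drops into its low notch and holds the lid shut. Do not push the other things on the bench about.

Things in the scene. Friction and masses are not known exactly. Their poses are not given: they have to be found in the camera images.
- bowl (a point): Centre of the inner floor of the washer's fixed round steel bowl, 55 mm above the bench; bowl 168 mm wide inside, 6 mm wall, 85 mm deep, on a round grey base 190 mm across, with a nose 110 mm wide, 50 mm high reaching 160 mm from the bowl's axis under the clamp post. x points from the clamp post to the bowl's axis, z up.
- bowl_rim (a point): Centre of the bowl's mouth, 140 mm above the bench, level with the tops of four low rubber rests on the rim (2 mm high) that carry the lid.
- clamp_pivot (a point): Point on the swing clamp's upright axis, 122 mm from the bowl's axis, 152 mm above the bench, at the lever's mid-height when locked. The spring and nut round the axis reach 201 mm above the bench.
- clamp_grip (a point): Centre of the clamp handle's upright round black grip, 22 mm thick, 45 mm tall, standing on the lever end 85 mm from the pivot axis; locked it is 181 mm above the bench. It rises and sinks with the cam. The clamp's other arm, a steel toe 52 mm long, 20 mm wide, lies 1.2 rad clockwise (from above) of the handle; locked, it lies just over the lid's edge and bars the lid.
- clamp (a joint): Handle turn, rad: 0 = locked in the low notch, toe over the lid; grows anticlockwise from above; stops at -0.03 and 1.30. A cam under a spring lifts lever and grip 12 mm at 0.60 to 0.72, then lets them down to a shallow rest beyond 1.0, 5 mm above the notch, toe clear of the lid. Let go on a slope, it slides down by itself. Passing the top takes 4 to 8 N sideways at the grip.
- lid_knob (a point): Centre of the black knob (36 mm thick, 30 mm tall) of the loose steel lid. Plate 184 mm across, 4 mm thick, its top 15 mm below this point; a skirt under it, 154 mm across, 10 mm deep, fits loosely in the bowl. 0.35 kg. Seated on the bowl, this point is 19 mm above the rim; lid lying on the bench knob up, 29 mm above the bench.
- crate: Shallow blue plastic crate, fixed, 400 mm along its x, 310 mm along its y, 70 mm high, open at the top, wall and floor 5 mm. Origin under its centre, on the bench.
- rod0_mid (a point): Centre (half-way along and up) of rod end 0, bare steel: round shank 22 mm thick along its x axis, from 60 mm on the -x side to 14 mm on the +x side, then a flat round eye 46 mm across, 22 mm thick, centred 37 mm on the +x side; 120 mm long, 0.4 kg, centre of mass 7 mm towards the eye. It lies flat. Two to four are present in a run; an absent one has no pose.
- rod1_mid (a point): Centre (half-way along and up) of rod end 1, bare steel: round shank 22 mm thick along its x axis, from 60 mm on the -x side to 14 mm on the +x side, then a flat round eye 46 mm across, 22 mm thick, centred 37 mm on the +x side; 120 mm long, 0.4 kg, centre of mass 7 mm towards the eye. It lies flat. Two to four are present in a run; an absent one has no pose.
- rod2_mid (a point): Centre (half-way along and up) of rod end 2, bare steel: round shank 22 mm thick along its x axis, from 60 mm on the -x side to 14 mm on the +x side, then a flat round eye 46 mm across, 22 mm thick, centred 37 mm on the +x side; 120 mm long, 0.4 kg, centre of mass 7 mm towards the eye. It lies flat. Two to four are present in a run; an absent one has no pose.
- rod3_mid (a point): Centre (half-way along and up) of rod end 3, bare steel: round shank 22 mm thick along its x axis, from 60 mm on the -x side to 14 mm on the +x side, then a flat round eye 46 mm across, 22 mm thick, centred 37 mm on the +x side; 120 mm long, 0.4 kg, centre of mass 7 mm towards the eye. It lies flat. Two to four are present in a run; an absent one has no pose.
- fork0_mid (a point): Centre (half-way along and up) of a bare steel fork end in the crate, not wanted: same 22 mm shank as the rod ends along its x axis, but ending on the +x side in a square two-pronged fork 40 mm wide instead of a round eye; 120 mm long.
- fork1_mid (a point): Centre (half-way along and up) of a bare steel fork end in the crate, not wanted: same 22 mm shank as the rod ends along its x axis, but ending on the +x side in a square two-pronged fork 40 mm wide instead of a round eye; 120 mm long.
- block: Green pillow-block bearing in the crate, not wanted: foot 100 mm along x by 32 mm, 54 mm tall. Origin under its centre.
- flange: Round steel flange in the crate, not wanted: 66 mm across, hub 38 mm across and 32 mm tall. Origin under its centre.
- wrench_mid (a point): Centre of a steel wrench lying on the bench, 190 mm long, along its x. Bystander.
- driver_mid (a point): Point on a red-handled screwdriver lying on the bench, 205 mm long along its x, about its middle. Bystander.
- tape: Yellow roll of tape lying on the bench, 96 mm across, 45 mm tall. Origin under its centre. Bystander.
- grease: Grey grease tin, 66 mm across, 130 mm tall. Origin under its centre. Bystander.
- carton: Cardboard carton 90 x 90 x 45 mm. Origin under its centre. Bystander.
- jar: White plastic jar with black cap, 64 mm across, 85 mm tall. Origin under its centre. Bystander.

How it is judged:
By the outcome, as a careful person would: the job done as asked, in the order asked, and still so for the second after the job is handed in, with the robot touching nothing.
Of rod0, rod1, rod2, rod3 only 2 to 4 are there at a start; the rules pass over those that are not, and their reading is None.
At some moment in a run one of rod0, rod1, rod2, rod3 may be knocked a few centimetres aside while the robot is not near it.
Once in a run the grip may slacken for a moment while it holds something.
It also fails if it takes over 210 s, if anything falls off the work surface, if the arm or the gripper's body presses on something with over 40 N, if the wrist force passes 120 N, or if a joint passes its speed limit or range.

### The arm

A 6-joint arm with a two-finger parallel gripper is mounted at the origin on the work surface. World frame = base frame: x ahead of the robot, y to its left, z up, the work surface at z = 0. Lengths are in m, angles in rad, forces in N, time in s.
With the tool pointing down it reaches from about 0.25 to 0.725 m from the base axis. Payload 4 kg.
Tool frame: the origin (TCP) lies on the front face of the gripper's body, between the roots of the fingers; the fingertips stand 73 mm ahead of it and the grasp point (between the pads) lies 54 mm ahead of it; z points along the fingers, y is the line along which they close (so a half turn about z gives the same grasp; the last joint's range is limited). The gripper opens to 85 mm and grips with 20 to 120 N. Pads are 22 mm wide; open, the fingers measure 114 mm over their backs; the gripper's body (76 mm by 85 mm) begins 54 mm behind the grasp point. The pads swing forward as they close: fully open they stand 13 mm farther back than shut.
Start: joints at [-1.246, 0.241, 0.005, 1.335, 0, 1.571], TCP at [0.16, -0.474, 0.304] pointing down, gripper open.
Joint ranges: [-2.72, 2.72], [-1.05, 1.87], [-1.09, 1.28], [-1.99, 2.15], [-1.42, 1.44], [-3.14, 3.14]. Speed limits (rad/s): [2.79, 2.79, 3.14, 3.14, 3.14, 3.14].

### API

Orientations are given as a unit quaternion [x, y, z, w].
In Python, from workcell import bot gives the robot as it stands. The module is installed in compiled form; this text tells all that it offers.
- The arm moves only by the tool step_arm, never from a script. Its argument "rows" is a list of rows, each a list of 2 entries, a list of its own where there are three numbers: the shift along the tool's x, y, z in mm, then the turn about the tool's z in degrees. A call has 1 to 12 rows; each row is the pose to reach, as a shift and turn from the pose commanded when the call began, along the tool's axes at that moment; what a row does not reach only later rows make up. A row lasts 1/8 s, in which the tool goes at most 62.5 mm and 10.7 degrees, less where a joint would pass 70% of its speed; a pose out of reach is approached as far as the arm can. A call with a gripper value outside its range is refused whole. "claw" is the gripper's target within -1 to 1 (shut at 1, half-way at 0, fully open at -1), set as the call begins (left out, the last holds). The fingers move at their own pace and stop on an object; the grip force is fixed at half the most. Time passes only in rows, so rows that repeat a pose let the fingers close. It gives the time, the measured TCP pose, the force, the opening and the grip force at its end, in the units of the state.
- bot.get_obs(): the state, without advancing time (a new reading comes with each control period).
- bot.camera(name): name is "scene" or "top"; returns (picture, depth): 384x512x3 uint8, red, green, blue; 384x512 float32, m along the optical axis (not along the pixel's ray), 0 where there is no reading.
- bot.camera_params(name): a dict with "fx", "fy", "cx", "cy" (pixels), "pose" (4x4, takes a point from camera to world coordinates). Camera axes: x right, y up, looking along -z (the intrinsics and any distortion apply to the point x, -y, -z); pixel columns grow to the right and rows downward; lengths in m; the calibration is good to about 2 mm. A picture is of the moment at which its call begins. camera_params takes no time and is no camera call.
- bot.job_done(): hands the job in; it is judged then, once.
Trained networks look in the newest picture that a camera, given by its name, has taken for a name from the list of things; names that differ only in an ending like _2 or _b are one class to them, and where a whole thing is asked for, a point or a joint stands for the part that bears it (a point fixed in the world has none). Each returns a list of dicts, best first, with "score" (0 to 1); they miss things now and then, are a little off and sometimes report something else, mostly with a low value. They report only what shows in the picture. A call takes as long as a camera call.
- bot.trace(target, camera): "pixels" (384x512 bool, what is visible of it) and "uv" ([column, row] in pixels, amid what is visible of it).
The state is a dict: "clock": time; "joint_pos": joint angles; "joint_vel": joint speeds; "tau": joint torques, N m; "eef_pos": TCP position; "tool_rot": TCP orientation; "ft_force": force on the tool from outside, world axes, zero at the start; "ft_torque": the same for the moment, N m; "grip_width": finger opening in m; "grasp_force": force on a finger pad.
Only numpy, scipy, OpenCV 4.12 (cv2) and the standard library are available. Lean on these libraries where they do the work, as an engineer would, in place of code of your own. Each camera call takes 0.05 s, during which the arm holds its last target. There are 200 camera calls.

## Working session

There is one attempt and no reset: what is moved stays moved. The work goes in short steps, Python scripts to look and compute and a tool call to move; the robot and the scene stay as the last step left them, time stands still between calls to the robot, and variables do not carry over. Pictures are saved under pics/ and viewed, at most 14 in all, crops included, and the job is handed in when it is done.

Besides the shell and the picture viewer there is one more tool, called in YAML: its name, and indented under it one key for each argument. step_arm: Moves the arm, as the interface text tells. Its arguments: {"type":"object","properties":{"rows":{"type":"array"},"claw":{"type":"number"}},"required":["rows"]}

```bash
mkdir -p pics; cat > h.py <<'E'
import numpy as np, cv2
from workcell import bot
from scipy.spatial.transform import Rotation as R
def snap(n,save=None):
    p,d=bot.camera(n)
    if save: cv2.imwrite(f'pics/{save}.png',p[...,::-1])
    return p,d
def pts(n,d,mask):
    c=bot.camera_params(n); v,u=np.nonzero(mask&(d>0)); z=d[v,u]
    X=np.stack([(u-c['cx'])/c['fx']*z,-(v-c['cy'])/c['fy']*z,-z,np.ones_like(z)])
    return (c['pose']@X).T[:,:3]
def proj(n,P):
    c=bot.camera_params(n); q=np.linalg.inv(c['pose'])@np.r_[P,1]
    return c['fx']*q[0]/-q[2]+c['cx'], c['fy']*-q[1]/-q[2]+c['cy']
E
python3 - <<'E'
from h import *
o=bot.get_obs(); print(o['eef_pos'],R.from_quat(o['tool_rot']).as_matrix().round(3),o['clock'])
for n in('scene','top'):
    p,d=snap(n,n+'0'); c=bot.camera_params(n); print(n,{k:np.round(v,3) for k,v in c.items()})
    for t in ['bowl','clamp_grip','clamp_pivot','lid_knob','crate','rod0_mid','fork0_mid','tape','grease','carton','jar','wrench_mid','driver_mid','block','flange']:
        for r in bot.trace(t,n)[:5]:
            P=pts(n,d,r['pixels']); 
            if len(P): print(t,round(r['score'],2),np.round(r['uv']),np.median(P,0).round(3),P.max(0).round(3),len(P))
E
```

```text
[ 0.15940583 -0.47339706  0.30299942] [[ 0.948  0.319 -0.001]
 [ 0.319 -0.948  0.002]
 [-0.    -0.002 -1.   ]] 0.0
scene {'fx': np.float64(482.758), 'fy': np.float64(482.758), 'cx': np.float64(246.516), 'cy': np.float64(195.434), 'pose': array([[ 0.829, -0.476,  0.294,  1.128],
       [ 0.56 ,  0.716, -0.418, -0.787],
       [-0.012,  0.511,  0.86 ,  1.739],
       [ 0.   ,  0.   ,  0.   ,  1.   ]])}
bowl 0.65 [194. 253.] [ 0.508 -0.265  0.079] [ 0.677 -0.153  0.214] 1310
clamp_grip 0.79 [191. 222.] [ 0.475 -0.222  0.158] [ 0.517 -0.118  0.214] 245
clamp_grip 0.54 [303. 165.] [0.649 0.307 0.026] [0.67  0.369 0.068] 193
clamp_grip 0.49 [287. 242.] [ 0.791 -0.03   0.024] [0.811 0.064 0.036] 192
clamp_pivot 0.76 [194. 254.] [ 0.51  -0.265  0.074] [ 0.677 -0.08   0.214] 1448
clamp_pivot 0.55 [288. 148.] [0.568 0.34  0.024] [0.595 0.392 0.039] 180
clamp_pivot 0.55 [152. 298.] [ 0.529 -0.525  0.126] [ 0.551 -0.465  0.142] 506
lid_knob 0.7 [212. 234.] [ 0.586 -0.22   0.145] [ 0.673 -0.126  0.184] 1703
lid_knob 0.41 [152. 298.] [ 0.53  -0.525  0.126] [ 0.551 -0.487  0.142] 480
crate 0.59 [26
[... 1877 characters left out ...]
] [ 0.47  -0.23   0.157] [ 0.512 -0.157  0.206] 300
grease 0.42 [320. 226.] [ 0.471 -0.221  0.075] [ 0.641 -0.122  0.207] 1179
carton 0.66 [300. 139.] [ 0.758 -0.159  0.044] [ 0.824 -0.107  0.054] 838
carton 0.66 [329. 225.] [ 0.47  -0.232  0.157] [ 0.512 -0.157  0.206] 316
jar 0.76 [391. 171.] [ 0.654 -0.442  0.083] [ 0.686 -0.42   0.093] 422
jar 0.36 [203. 173.] [0.631 0.161 0.026] [0.649 0.233 0.036] 280
wrench_mid 0.74 [ 88. 192.] [0.56  0.536 0.008] [0.64  0.554 0.017] 377
wrench_mid 0.37 [392. 171.] [ 0.655 -0.442  0.083] [ 0.702 -0.42   0.093] 449
driver_mid 0.32 [146. 241.] [0.412 0.334 0.025] [0.433 0.396 0.037] 272
flange 0.84 [191. 242.] [0.407 0.182 0.019] [0.439 0.217 0.044] 317
```

```bash
python3 - <<'E'
import cv2
a=cv2.imread('pics/scene0.png');b=cv2.imread('pics/top0.png')
cv2.imwrite('pics/s0c.png',cv2.resize(a,None,fx=1.56,fy=1.56,interpolation=3))
cv2.imwrite('pics/t0c.png',cv2.resize(b,None,fx=1.56,fy=1.56,interpolation=3))
E
```

```text
(no output)
```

View pics/s0c.png

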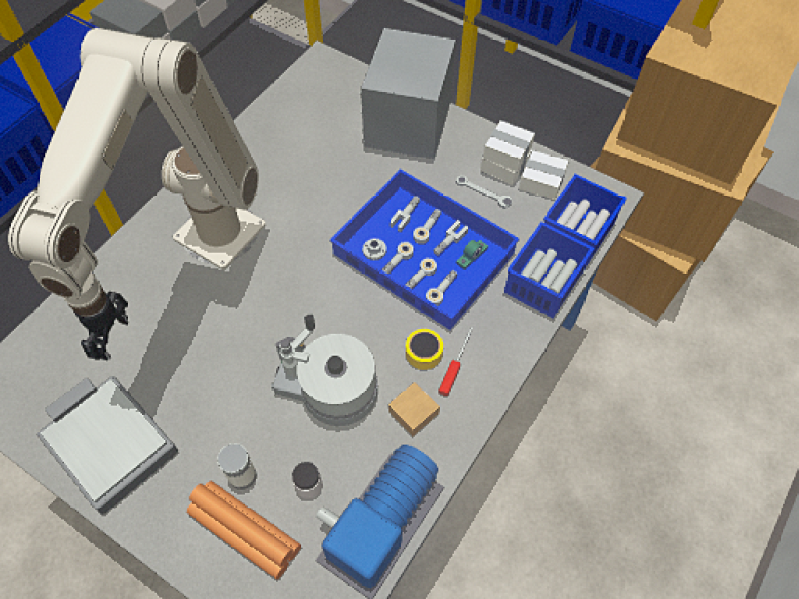

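View pics/t0c.png

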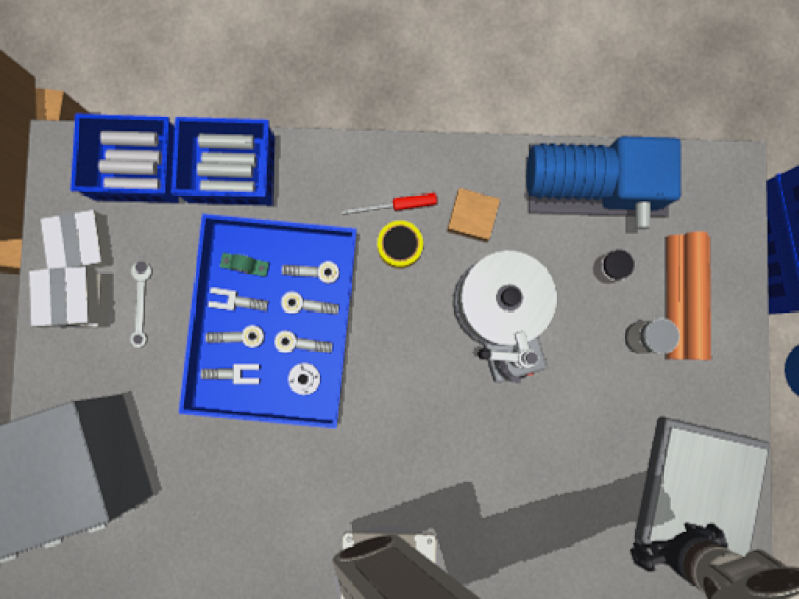

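```bash
python3 - <<'E'
from h import *
for n in('scene','top'):
    p,d=snap(n); A=pts(n,d,np.ones(d.shape,bool))
    def top(nm,x,y,z0,z1,r=.12):
        m=(np.hypot(A[:,0]-x,A[:,1]-y)<r)&(A[:,2]>z0)&(A[:,2]<z1); B=A[m]
        (c,rr)=cv2.minEnclosingCircle(B[:,:2].astype(np.float32)); print(n,nm,np.round(c,4),round(rr,4),'med z',np.median(B[:,2]).round(4),len(B), B[:,:2].mean(0).round(4))
    top('grease',.515,-.51,.115,.145,.06); top('jar',.655,-.442,.07,.1,.06); top('tape',.695,-.01,.035,.06,.08)
    top('lid',.585,-.215,.136,.151); top('knob',.585,-.215,.165,.182,.03); top('nut',.465,-.255,.19,.215,.04);top('grip',.46,-.175,.19,.215,.05)
    b=A[(A[:,0]>.3)&(A[:,0]<.8)&(abs(A[:,1])<.1)&(abs(A[:,2])<.02)]; print('bench z',np.median(b[:,2]))
    o=bot.get_obs();M=R.from_quat(o['tool_rot']).as_matrix()
    im=p[...,::-1].copy()
    for k in(0,.054,.073): 
        P=o['eef_pos']+M@[0,0,k]; u,v=proj(n,P); print(P.round(3),u,v); cv2.drawMarker(im,(int(u+.5),int(v+.5)),(0,0,255),0,5)
    # tool points by depth near fingertips
    T=A[(np.hypot(A[:,0]-o['eef_pos'][0],A[:,1]-o['eef_pos'][1])<.1)&(A[:,2]>.2)&(A[:,2]<.3)]; print('fingers',T.mean(0).round(4),T.min(0).round(3),T.max(0).round(3))
    u,v=int(u),int(v); c=im[max(v-60,0):v+60,max(u-60,0):u+60]; cv2.imwrite(f'pics/g{n}.png',cv2.resize(c,(400,400)))
cv2.imwrite('pics/g.png',np.hstack([cv2.imread('pics/gscene.png'),cv2.imread('pics/gtop.png')]))
E
```

```text
scene grease [ 0.514  -0.5194] 0.0364 med z 0.1296 310 [ 0.5171 -0.521 ]
scene jar [ 0.661  -0.4525] 0.0315 med z 0.085 244 [ 0.6618 -0.4529]
scene tape [ 0.6942 -0.0069] 0.0517 med z 0.0457 425 [ 0.6972 -0.0087]
scene lid [ 0.5697 -0.2135] 0.1045 med z 0.1446 1569 [ 0.5815 -0.2198]
scene knob [ 0.5813 -0.2197] 0.0191 med z 0.174 76 [ 0.582  -0.2189]
scene nut [ 0.4647 -0.253 ] 0.0147 med z 0.1992 43 [ 0.4664 -0.2532]
scene grip [ 0.4696 -0.1678] 0.0114 med z 0.1984 27 [ 0.4715 -0.1687]
bench z 0.000811024189864229
[ 0.16  -0.474  0.304] 67.84890058384119 209.48578887970112
[ 0.16  -0.474  0.25 ] 72.91953646455187 216.95578804628403
[ 0.16  -0.474  0.231] 74.63826259756706 219.48779450134188
fingers [ 0.1658 -0.4729  0.2798] [ 0.129 -0.546  0.238] [ 0.197 -0.401  0.3  ]
top grease [ 0.5117 -0.5219] 0.0361 med z 0.1299 415 [ 0.5129 -0.5193]
top jar [ 0.658  -0.4519] 0.0305 med z 0.0846 297 [ 0.657  -0.4505]
top tape [ 0.6937 -0.0076] 0.0482 med z 0.0455 682 [ 0.6934 -0.0072]
top lid [ 0.5707 -0.222 ] 0.0993 med z 0.1442 2700 [ 0.5788 -0.2184]
top knob [ 0.5782 -0.2193] 0.018 med z 0.1738 114 [ 0.5778 -0.2188]
top nut [ 0.4629 -0.2526] 0.0135 med z 0.1996 65 [ 0.463  -0.2516]
top grip [ 0.4677 -0.1679] 0.0104 med z 0.2001 45 [ 0.4677 -0.1675]
bench z 6.170824952911325e-05
[ 0.16  -0.474  0.304] 432.2003696441596 349.09551301840565
[ 0.16  -0.474  0.25 ] 424.1756575171523 343.844461663858
[ 0.16  -0.474  0.231] 421.5152122526557 342.10357245951906
fingers [ 0.166  -0.4742  0.2817] [ 0.128 -0.537  0.247] [ 0.193 -0.404  0.3  ]
```

View pics/g.png

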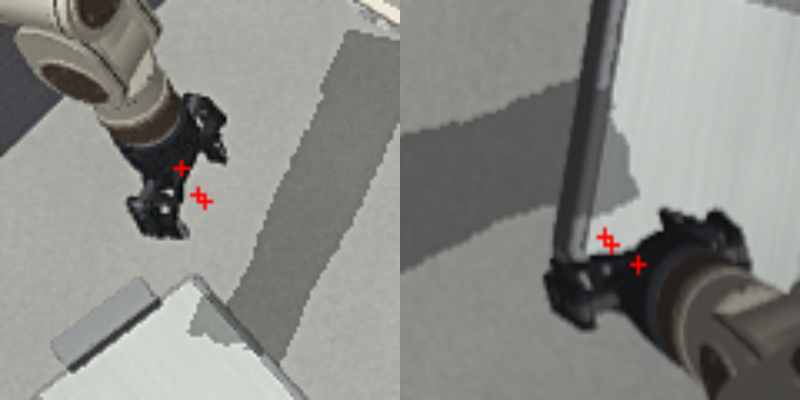

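```bash
cat >> h.py <<'E'
def go(*targets):
    """targets (x,y,z of TCP, yaw of tool y in deg or None); prints shift mm and turn deg (half-turn-reduced)"""
    o=bot.get_obs(); M=R.from_quat(o['tool_rot']).as_matrix(); y0=np.degrees(np.arctan2(M[1,1],M[0,1]))
    print('t',round(o['clock'],2),'tcp',o['eef_pos'].round(4),'yawy',y0.round(1),'q',o['joint_pos'].round(2),'F',o['ft_force'].round(1),'w',round(o['grip_width'],4),'gf',round(o['grasp_force'],1))
    for x,y,z,a in targets:
        s=M.T@(np.array([x,y,z])-o['eef_pos'])*1000
        t=0 if a is None else -((a-y0+90)%180-90)
        print('->',s.round(1),'turn',round(float(t),1))
E
python3 -c "
from h import *
go((.469,-.168,.32,29))"
```

```text
t 1.7 tcp [ 0.1596 -0.4739  0.3039] yawy -71.4 q [-1.25  0.24  0.01  1.34 -0.    1.57] F [-0.1 -0.2  0.3] w 0.0854 gf 0.0
-> [ 390.9 -191.1  -16.1] turn 79.6
```

step_arm:
  rows:
    - [[40,-20,-17],10]
    - [[80,-40,-17],20]
  claw: -0.1

```text
clock: 1.95
eef_pos: [0.2233, -0.4105, 0.322]
tool_rot: [1.0, -0.016, 0.001, 0.001]
ft_force: [0.9, 0.3, -0.7]
grip_width: 0.0515
grasp_force: 0.0
```

```bash
python3 -c "
from h import *
go((.469,-.168,.32,29))"
```

```text
t 1.95 tcp [ 0.2233 -0.4105  0.322 ] yawy -91.8 q [-1.07  0.17 -0.04  1.36  0.    2.1 ] F [ 0.9  0.3 -0.7] w 0.0515 gf 0.0
-> [ 237.9 -250.2    1.8] turn 59.2
```

step_arm:
  rows:
    - [[30,-31,2],-10]
    - [[60,-63,2],-20]
    - [[90,-94,2],-30]
    - [[120,-125,2],-40]
    - [[150,-157,2],-50]
    - [[180,-188,2],-60]
    - [[210,-220,2],-70]
    - [[238,-250,2],-80]
    - [[238,-250,2],-90]
    - [[238,-250,2],-100]
    - [[238,-250,2],-110]
    - [[238,-250,2],-120]

```text
clock: 3.45
eef_pos: [0.4667, -0.1662, 0.3189]
tool_rot: [0.508, 0.861, -0.0, -0.0]
ft_force: [0.1, 0.5, -0.0]
grip_width: 0.0472
grasp_force: 0.0
```

```bash
python3 -c "
from h import *
go((.469,-.168,.25,29),(.469,-.168,.239,29))"
```

```text
t 3.45 tcp [ 0.4667 -0.1662  0.3189] yawy 29.0 q [-0.34  0.23  0.02  1.37 -0.    0.72] F [ 0.1  0.5 -0. ] w 0.0472 gf 0.0
-> [-2.7  1.1 68.9] turn -0.0
-> [-2.7  1.1 79.9] turn -0.0
```

step_arm:
  rows:
    - [[-2,1,25],0]
    - [[-2,1,50],0]
    - [[-2,1,65],0]
    - [[-2,1,75],0]
    - [[-2,1,80],0]
    - [[-2,1,80],0]

```text
clock: 4.2
eef_pos: [0.4686, -0.1676, 0.2391]
tool_rot: [0.51, 0.86, 0.0, 0.0]
ft_force: [0.1, -0.5, 0.2]
grip_width: 0.0471
grasp_force: 0.0
```

step_arm:
  rows:
    - [[0,0,0],0]
    - [[0,0,0],0]
    - [[0,0,0],0]
    - [[0,0,0],0]
    - [[0,0,0],0]
    - [[0,0,0],0]
  claw: 1

```text
clock: 4.95
eef_pos: [0.469, -0.1675, 0.2395]
tool_rot: [0.51, 0.86, 0.0, 0.001]
ft_force: [0.7, 0.9, 5.0]
grip_width: 0.0207
grasp_force: 58.8
```

```bash
python3 - <<'E'
from h import *
P=np.array([.4635,-.2525]); o=bot.get_obs()
g=o['eef_pos'][:2]-P; r=np.hypot(*g); a0=np.arctan2(g[1],g[0]); print(r,np.degrees(a0))
for t,dz in [(.15,1),(.3,4),(.45,8),(.6,12),(.72,12),(.85,10),(1.0,6),(1.1,5),(1.18,5)]:
    print(t,end=' ');q=P+.085*np.array([np.cos(a0+t),np.sin(a0+t)]); M=R.from_quat(o['tool_rot']).as_matrix()
    print((M.T@np.r_[q-o['eef_pos'][:2],dz/1000]*1000).round(1))
go()
E
```

```text
0.08512873678798652 86.32518475822619
0.15 [  5.9 -11.3  -1. ]
0.3 [ 10.1 -23.3  -4. ]
0.45 [ 12.5 -35.8  -8.1]
0.6 [ 13.  -48.6 -12.1]
0.72 [ 12.  -58.7 -12.1]
0.85 [  9.6 -69.5 -10.1]
1.0 [  5.1 -81.4  -6.1]
1.1 [  1.1 -88.9  -5.1]
1.18 [ -2.6 -94.6  -5.1]
t 4.95 tcp [ 0.469  -0.1675  0.2395] yawy 28.6 q [-0.34  0.27 -0.12  1.17  0.    0.73] F [0.7 0.9 5. ] w 0.0207 gf 58.8
```

step_arm:
  rows:
    - [[6,-11,-1],-9]
    - [[10,-23,-4],-17]
    - [[12,-36,-8],-26]
    - [[13,-49,-12],-34]
    - [[12,-59,-12],-41]
    - [[10,-69,-10],-49]
    - [[5,-81,-6],-57]
    - [[1,-89,-5],-63]
    - [[-3,-95,-5],-68]
    - [[-3,-95,-5],-68]

```text
clock: 6.2
eef_pos: [0.3869, -0.2159, 0.2442]
tool_rot: [-0.058, 0.998, -0.0, 0.001]
ft_force: [2.4, 1.9, 4.7]
grip_width: 0.0208
grasp_force: 61.6
```

step_arm:
  rows:
    - [[0,0,0],0]
    - [[0,0,0],0]
    - [[0,0,0],0]
    - [[0,0,-20],0]
    - [[0,0,-50],0]
    - [[0,0,-80],0]
    - [[0,0,-90],0]
  claw: -0.1

```text
clock: 7.08
eef_pos: [0.3869, -0.216, 0.3354]
tool_rot: [-0.058, 0.998, -0.001, 0.001]
ft_force: [-0.3, -0.1, -0.7]
grip_width: 0.0469
grasp_force: 0.0
```

```bash
python3 - <<'E'
from h import *
go((.5795,-.219,.25,-45),)
p,d=snap('top'); A=pts('top',d,np.ones(d.shape,bool))
for r in bot.trace('clamp_grip','top')[:2]:
    P=pts('top',d,r['pixels']); print(r['score'],r['uv'],np.median(P,0))
B=A[(A[:,0]>.35)&(A[:,0]<.5)&(A[:,1]<-.16)&(A[:,1]>-.3)&(A[:,2]>.15)&(A[:,2]<.22)]
for b in B: print(b.round(3).tolist(),end=' ')
E
```

```text
t 7.08 tcp [ 0.3869 -0.216   0.3354] yawy 96.6 q [-0.51  0.11 -0.07  1.39 -0.   -0.62] F [-0.3 -0.1 -0.7] w 0.0469 gf 0.0
-> [-190.8  -24.9   85.8] turn -38.4
0.57 [330.3, 233.5] [ 0.4464878  -0.23215374  0.16091772]
[0.479, -0.247, 0.16] [0.479, -0.25, 0.162] [0.479, -0.253, 0.161] [0.479, -0.256, 0.162] [0.479, -0.257, 0.169] [0.475, -0.202, 0.163] [0.475, -0.206, 0.16] [0.475, -0.209, 0.159] [0.475, -0.212, 0.158] [0.475, -0.214, 0.165] [0.475, -0.218, 0.158] [0.475, -0.221, 0.155] [0.476, -0.242, 0.157] [0.476, -0.243, 0.166] [0.476, -0.249, 0.164] [0.476, -0.252, 0.165] [0.476, -0.255, 0.167] [0.476, -0.253, 0.189] [0.476, -0.256, 0.19] [0.472, -0.203, 0.156] [0.472, -0.205, 0.163] [0.472, -0.208, 0.162] [0.472, -0.212, 0.158] [0.472, -0.215, 0.156] [0.472, -0.218, 0.159] [0.472, -0.22, 0.162] [0.472, -0.223, 0.163] [0.472, -0.226, 0.16] [0.472, -0.228, 0.166] [0.473, -0.232, 0.16] [0.473, -0.235, 0.161] [0.473, -0.238, 0.162] [0.473, -0.24, 0.165] [0.473, -0.243, 0.164] [0.473, -0.247, 0.161] [0.473, -0.245, 0.185] [0.473, -0.247, 0.19] [0.473, -0.249, 0.194] [0.473, -0.251, 0.
[... 6238 characters left out ...]
[0.401, -0.214, 0.153] [0.402, -0.215, 0.161] [0.402, -0.218, 0.164] [0.402, -0.221, 0.16] [0.402, -0.224, 0.163] [0.402, -0.228, 0.158] [0.402, -0.23, 0.164] [0.402, -0.233, 0.16] [0.398, -0.213, 0.16] [0.399, -0.216, 0.159] [0.399, -0.218, 0.165] [0.399, -0.221, 0.165] [0.398, -0.226, 0.153] [0.399, -0.227, 0.165] [0.399, -0.23, 0.161] [0.395, -0.211, 0.152] [0.396, -0.212, 0.166] [0.396, -0.214, 0.17] [0.396, -0.216, 0.176] [0.397, -0.217, 0.185] [0.396, -0.224, 0.16] [0.396, -0.227, 0.16] [0.393, -0.209, 0.166] [0.394, -0.208, 0.185] [0.394, -0.21, 0.194] [0.395, -0.212, 0.199] [0.395, -0.214, 0.203] [0.395, -0.217, 0.2] [0.39, -0.206, 0.163] [0.391, -0.207, 0.177] [0.392, -0.207, 0.195]
```

step_arm:
  rows:
    - [[-40,-5,0],0]
    - [[-90,-12,10],0]
    - [[-140,-18,30],0]
    - [[-180,-24,50],0]
    - [[-191,-25,75],0]
    - [[-191,-25,95],0]
    - [[-191,-25,106],0]
    - [[-191,-25,114],0]
    - [[-191,-25,114],0]
  claw: -1

```text
clock: 8.3
eef_pos: [0.5787, -0.2185, 0.2195]
tool_rot: [-0.058, 0.998, 0.0, -0.0]
ft_force: [-0.1, -0.2, 0.3]
grip_width: 0.0855
grasp_force: 0.0
```

step_arm:
  rows:
    - [[0,0,0],0]
    - [[0,0,0],0]
    - [[0,0,0],0]
    - [[0,0,0],0]
    - [[0,0,0],0]
    - [[0,0,0],0]
    - [[0,0,0],0]
  claw: 1

```text
clock: 9.18
eef_pos: [0.5795, -0.2186, 0.221]
tool_rot: [-0.058, 0.998, -0.0, 0.001]
ft_force: [-0.3, 0.5, 4.9]
grip_width: 0.0342
grasp_force: 60.1
```

```bash
python3 -c "
from h import *
go((.42,-.03,.30,None),(.42,-.03,.0935,None))"
```

```text
t 9.18 tcp [ 0.5795 -0.2186  0.221 ] yawy 96.6 q [-0.36  0.52  0.2   1.25  0.   -0.48] F [-0.3  0.5  4.9] w 0.0342 gf 60.1
-> [136.6 205.7 -79.4] turn 0.0
-> [136.9 205.8 127.1] turn 0.0
```

step_arm:
  rows:
    - [[0,0,-10],0]
    - [[0,0,-30],0]
    - [[0,0,-60],0]
    - [[0,0,-90],0]
    - [[20,30,-95],0]
    - [[50,75,-95],0]
    - [[80,120,-95],0]
    - [[110,165,-95],0]
    - [[130,195,-95],0]
    - [[137,206,-95],0]
    - [[137,206,-95],0]

```text
clock: 10.55
eef_pos: [0.4192, -0.0295, 0.315]
tool_rot: [-0.058, 0.998, -0.0, 0.0]
ft_force: [1.1, 0.2, -3.7]
grip_width: 0.0343
grasp_force: 60.6
```

```bash
python3 -c "
from h import *
go((.42,-.03,.0925,None))"
```

```text
t 10.55 tcp [ 0.4192 -0.0295  0.315 ] yawy 96.7 q [-0.07  0.08 -0.16  1.33 -0.   -0.19] F [ 1.1  0.2 -3.7] w 0.0343 gf 60.6
-> [ -0.7  -0.5 222.5] turn 0.0
```

step_arm:
  rows:
    - [[0,0,40],0]
    - [[0,0,90],0]
    - [[0,0,140],0]
    - [[0,0,180],0]
    - [[0,0,200],0]
    - [[0,0,212],0]
    - [[0,0,218],0]
    - [[0,0,222],0]
    - [[0,0,224],0]
    - [[0,0,224],0]

```text
clock: 11.8
eef_pos: [0.4196, -0.0297, 0.0913]
tool_rot: [-0.058, 0.998, -0.0, 0.001]
ft_force: [-0.5, -0.6, -2.7]
grip_width: 0.0344
grasp_force: 60.5
```

step_arm:
  rows:
    - [[0,0,0],0]
    - [[0,0,0],0]
    - [[0,0,0],0]
    - [[0,0,-5],0]
    - [[0,0,-30],0]
    - [[0,0,-70],0]
    - [[0,0,-120],0]
    - [[0,0,-170],0]
    - [[0,0,-200],0]
    - [[0,0,-200],0]
  claw: -1

```text
clock: 13.05
eef_pos: [0.4206, -0.0298, 0.2938]
tool_rot: [-0.058, 0.998, -0.0, 0.003]
ft_force: [0.4, -0.3, -0.5]
grip_width: 0.0853
grasp_force: 0.0
```

```bash
python3 - <<'E'
from h import *
go()
p,d=snap('top','top1')
for t in ['rod0_mid','lid_knob','fork0_mid','crate']:
    for r in bot.trace(t,'top')[:6]:
        P=pts('top',d,r['pixels'])
        if len(P)==0: continue
        if t=='crate': print(t,r['score'],P.min(0),P.max(0)); continue
        (c,s,a)=cv2.minAreaRect(P[:,:2].astype(np.float32)*1000); print(t,round(r['score'],2),np.round(r['uv']),np.round(c),np.round(s),round(a),np.median(P,0).round(3))
crop=p[130:275,110:240,::-1]; cv2.imwrite('pics/crate1.png',cv2.resize(crop,(538,600),interpolation=2))
E
```

```text
t 13.05 tcp [ 0.4206 -0.0298  0.2938] yawy 96.6 q [-0.07  0.09 -0.21  1.27 -0.   -0.19] F [ 0.4 -0.3 -0.5] w 0.0853 gf 0.0
rod0_mid 0.69 [157. 219.] [492. 331.] [ 42. 119.] 1 [0.49  0.313 0.026]
lid_knob 0.72 [249. 223.] [444.  -6.] [100. 184.] 42 [0.47  0.007 0.014]
lid_knob 0.55 [417. 214.] [ 516. -538.] [ 69. 105.] 6 [ 0.511 -0.506  0.127]
fork0_mid 0.49 [150. 243.] [410. 337.] [ 43. 120.] 2 [0.411 0.329 0.025]
crate 0.93 [ 0.30837752  0.08805211 -0.01249486] [0.74803967 0.42838289 0.08071071]
```

View pics/crate1.png

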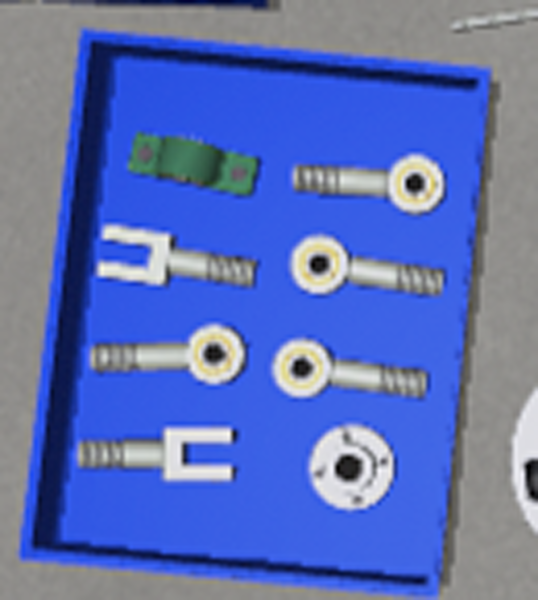

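```bash
cat >> h.py <<'E'
from scipy import ndimage as nd
def parts(cams=('top',),tag=''):
    """connected raised things on the crate floor: centre line, angle to eye/heavy end"""
    out={}
    for n in cams:
        p,d=snap(n); A=pts(n,d,d>-1) if (d>0).all() else None
        c=bot.camera_params(n); v,u=np.mgrid[:384,:512]
        X=np.stack([(u-c['cx'])/c['fx']*d,-(v-c['cy'])/c['fy']*d,-d,np.ones_like(d)],-1)@c['pose'].T
        m=(d>0)&(X[...,2]>.014)&(X[...,2]<.065)&(X[...,0]>.34)&(X[...,0]<.74)&(X[...,1]>.115)&(X[...,1]<.44)
        l,k=nd.label(m)
        for i in range(1,k+1):
            P=X[l==i][:,:2]
            if not 60<len(P)<900: continue
            (cc,s,a)=cv2.minAreaRect((P*1000).astype(np.float32)); 
            if max(s)>150: continue
            w=P-P.mean(0); e=np.linalg.svd(w,full_matrices=0)[2][0]; t=w@e
            t0=(t.min()+t.max())/2
            h=w[:,0]*-e[1]+w[:,1]*e[0]
            if np.ptp(h[t>t0])<np.ptp(h[t<t0]): e=-e
            ang=np.degrees(np.arctan2(e[1],e[0]))
            print(n,'centre',np.round(cc,1),'size',np.round(s),'eye dir',round(ang,1),'ztop',np.percentile(X[l==i][:,2],60).round(3),'uv',nd.center_of_mass(l==i)[::-1])
E
python3 -c "
from h import *
parts(('top','scene'))"
```

```text
top centre [643.  319.6] size [101.  33.] eye dir 79.7 ztop 0.048 uv (np.float64(156.4983164983165), np.float64(169.26936026936028))
top centre [629.7 178.7] size [ 43. 119.] eye dir -92.0 ztop 0.026 uv (np.float64(201.18649517684887), np.float64(173.9935691318328))
top centre [566.  327.3] size [121.  41.] eye dir 82.9 ztop 0.026 uv (np.float64(151.77894736842106), np.float64(192.93684210526317))
top centre [566.1 178.8] size [119.  43.] eye dir 82.9 ztop 0.027 uv (np.float64(195.97115384615384), np.float64(195.2147435897436))
top centre [491.4 330.8] size [ 42. 119.] eye dir -87.2 ztop 0.027 uv (np.float64(152.8380062305296), np.float64(215.78816199376948))
top centre [484.5 188.7] size [118.  42.] eye dir 83.8 ztop 0.027 uv (np.float64(191.85625), np.float64(220.05625))
top centre [406.7 185.2] size [64. 62.] eye dir -55.6 ztop 0.024 uv (np.float64(194.76923076923077), np.float64(242.8881118881119))
top centre [412.3 339.4] size [ 39. 124.] eye dir -88.6 ztop 0.026 uv (np.float64(147.7992700729927), np.float64(239.8102189781022))
scene centre [415.9 334.8] size [ 43. 125.] eye dir
[... 332 characters left out ...]
64(151.89032258064515))
scene centre [413.6 184.4] size [61. 69.] eye dir -126.9 ztop 0.029 uv (np.float64(239.5251798561151), np.float64(158.80575539568346))
scene centre [489.6 195.8] size [ 48. 120.] eye dir 86.6 ztop 0.027 uv (np.float64(255.77848101265823), np.float64(163.73417721518987))
scene centre [646.2 320.5] size [104.  36.] eye dir -104.0 ztop 0.043 uv (np.float64(301.890243902439), np.float64(161.4390243902439))
scene centre [571.2 182.4] size [ 47. 114.] eye dir 84.7 ztop 0.028 uv (np.float64(270.7371794871795), np.float64(173.91666666666666))
scene centre [629.9 179.7] size [ 46. 120.] eye dir -91.6 ztop 0.027 uv (np.float64(282.1764705882353), np.float64(184.84117647058824))
```

```bash
python3 -c "
from h import *
go((.630,.178,.16,178),(.630,.178,.079,178))"
```

```text
t 13.4 tcp [ 0.4187 -0.0296  0.2897] yawy 96.6 q [-0.07  0.09 -0.21  1.27  0.   -0.19] F [ 0.1  0.2 -0.3] w 0.0856 gf 0.0
-> [-234.1  181.8  129.2] turn -81.4
-> [-234.4  181.8  210.2] turn -81.4
```

step_arm:
  rows:
    - [[-30,25,0],-10]
    - [[-60,50,0],-20]
    - [[-90,75,0],-30]
    - [[-120,100,20],-40]
    - [[-150,125,40],-50]
    - [[-180,150,70],-60]
    - [[-210,170,100],-70]
    - [[-234,182,120],-81]
    - [[-234,182,129],-81]
    - [[-234,182,129],-81]
  claw: -0.1

```text
clock: 14.65
eef_pos: [0.6295, 0.1775, 0.1603]
tool_rot: [-0.691, 0.722, 0.001, -0.002]
ft_force: [0.1, 0.2, 0.7]
grip_width: 0.0465
grasp_force: 0.0
```

```bash
python3 -c "
from h import *
go((.630,.178,.079,178))"
```

```text
t 14.65 tcp [0.6295 0.1775 0.1603] yawy 177.5 q [ 0.27  0.63  0.23  1.17 -0.   -1.25] F [0.1 0.2 0.7] w 0.0465 gf 0.0
-> [-0.7 -0.8 81.3] turn -0.5
```

step_arm:
  rows:
    - [[0,0,25],0]
    - [[0,0,50],0]
    - [[0,0,66],0]
    - [[0,0,76],0]
    - [[0,0,80],0]
    - [[0,0,80],0]

```text
clock: 15.4
eef_pos: [0.631, 0.1781, 0.0823]
tool_rot: [-0.692, 0.722, -0.0, 0.0]
ft_force: [0.3, 0.5, -0.6]
grip_width: 0.0466
grasp_force: 0.0
```

step_arm:
  rows:
    - [[0,0,0],0]
    - [[0,0,0],0]
    - [[0,0,0],0]
    - [[0,0,0],0]
    - [[0,0,0],0]
    - [[0,0,-10],0]
    - [[0,0,-40],0]
    - [[0,0,-80],0]
    - [[0,0,-120],0]
    - [[0,0,-160],0]
    - [[0,0,-160],0]
  claw: 1

```text
clock: 16.77
eef_pos: [0.632, 0.1785, 0.2455]
tool_rot: [-0.692, 0.722, -0.001, 0.003]
ft_force: [1.4, -0.3, -3.8]
grip_width: 0.0197
grasp_force: 62.1
```

```bash
python3 - <<'E'
from h import *
c=np.array([.580,-.219]); ax=np.array([.116,.0335]);ax/=np.hypot(*ax); n=np.array([-ax[1],ax[0]]); print('axis deg',np.degrees(np.arctan2(*ax[::-1])),n)
for k in(.036,-.036,0): print(k,(c+k*n).round(4))
q=c+.036*n
go((*q,.24,106),(*q,.146,106))
E
```

```text
axis deg 16.1083527411466 [-0.27745472  0.96073872]
0.036 [ 0.57   -0.1844]
-0.036 [ 0.59   -0.2536]
0 [ 0.58  -0.219]
t 16.77 tcp [0.632  0.1785 0.2455] yawy 177.6 q [ 0.28  0.58  0.37  1.35  0.   -1.25] F [ 1.4 -0.3 -3.8] w 0.0197 gf 62.1
-> [365.2  46.8   4.4] turn 71.6
-> [365.4  47.3  98.4] turn 71.6
```

step_arm:
  rows:
    - [[15,2,0],7]
    - [[50,6,0],15]
    - [[90,11,0],24]
    - [[130,17,0],33]
    - [[170,22,0],42]
    - [[210,27,0],51]
    - [[255,32,0],60]
    - [[300,38,0],68]
    - [[335,43,0],72]
    - [[358,46,0],72]
    - [[365,47,0],72]
    - [[365,47,0],72]

```text
clock: 18.27
eef_pos: [0.5679, -0.1843, 0.2404]
tool_rot: [-0.136, 0.991, 0.001, -0.001]
ft_force: [0.4, 0.6, -2.5]
grip_width: 0.0197
grasp_force: 61.9
```

```bash
python3 -c "
from h import *
go((.570,-.1844,.146,106))"
```

```text
t 18.27 tcp [ 0.5679 -0.1843  0.2404] yawy 105.6 q [-0.31  0.47  0.17  1.27  0.   -0.59] F [ 0.4  0.6 -2.5] w 0.0197 gf 61.9
-> [-2.2 -0.8 94.3] turn -0.4
```

step_arm:
  rows:
    - [[-2,0,25],0]
    - [[-2,0,55],0]
    - [[-2,0,78],0]
    - [[-2,0,90],0]
    - [[-2,0,94],0]
    - [[-2,0,94],0]

```text
clock: 19.02
eef_pos: [0.5709, -0.1837, 0.1484]
tool_rot: [-0.136, 0.991, 0.0, 0.0]
ft_force: [0.3, -0.4, -3.0]
grip_width: 0.0192
grasp_force: 61.8
```

step_arm:
  rows:
    - [[0,0,0],0]
    - [[0,0,0],0]
    - [[0,0,0],0]
    - [[0,0,-30],0]
    - [[0,0,-70],0]
    - [[0,0,-110],0]
    - [[0,0,-120],0]
  claw: 0.1

```text
clock: 19.9
eef_pos: [0.5723, -0.1845, 0.2732]
tool_rot: [-0.136, 0.991, -0.002, 0.004]
ft_force: [0.3, 0.7, 0.2]
grip_width: 0.0386
grasp_force: 0.0
```

```bash
python3 -c "
from h import *
go((.489,.331,.17,183))
parts()"
```

```text
t 19.9 tcp [ 0.5723 -0.1845  0.2732] yawy 105.6 q [-0.31  0.45  0.23  1.34  0.   -0.58] F [0.3 0.7 0.2] w 0.0386 gf 0.0
-> [-57.7 519.4 101.2] turn -77.4
top centre [643.1 319.6] size [100.  33.] eye dir 79.5 ztop 0.046 uv (np.float64(156.2996632996633), np.float64(169.32323232323233))
top centre [566.1 325.8] size [122.  41.] eye dir 82.8 ztop 0.027 uv (np.float64(151.97916666666666), np.float64(192.99652777777777))
top centre [558.5 178.1] size [120.  44.] eye dir 82.9 ztop 0.027 uv (np.float64(196.03225806451613), np.float64(195.2483870967742))
top centre [491.7 331.3] size [ 42. 120.] eye dir -87.0 ztop 0.027 uv (np.float64(152.58934169278996), np.float64(215.79310344827587))
top centre [484.5 188.3] size [118.  42.] eye dir 83.8 ztop 0.027 uv (np.float64(191.7968253968254), np.float64(220.05714285714285))
top centre [407.4 184.4] size [63. 64.] eye dir 10.8 ztop 0.025 uv (np.float64(194.75432525951558), np.float64(242.78892733564012))
top centre [413.3 336.6] size [ 39. 120.] eye dir -88.1 ztop 0.026 uv (np.float64(147.65), np.float64(239.825))
```

step_arm:
  rows:
    - [[-3,30,0],-7]
    - [[-8,75,0],-15]
    - [[-14,125,0],-24]
    - [[-19,175,0],-33]
    - [[-25,225,0],-42]
    - [[-30,275,0],-51]
    - [[-36,325,10],-60]
    - [[-42,375,30],-69]
    - [[-48,425,50],-77]
    - [[-53,475,75],-77]
    - [[-58,510,95],-77]
    - [[-58,519,101],-77]
  claw: -0.1

```text
clock: 21.45
eef_pos: [0.4848, 0.3327, 0.1642]
tool_rot: [0.724, -0.69, -0.001, 0.002]
ft_force: [-0.2, -0.2, 0.4]
grip_width: 0.0471
grasp_force: 0.0
```

```bash
python3 -c "
from h import *
go((.490,.330,.079,183))"
```

```text
t 21.45 tcp [0.4848 0.3327 0.1642] yawy -177.2 q [ 0.6   0.51  0.02  1.09  0.   -1.02] F [-0.2 -0.2  0.4] w 0.0471 gf 0.0
-> [ 2.8 -5.4 85.2] turn -0.2
```

step_arm:
  rows:
    - [[1,-2,25],0]
    - [[2,-3,50],0]
    - [[2,-3,68],0]
    - [[2,-3,79],0]
    - [[2,-3,84],0]
    - [[2,-3,84],0]

```text
clock: 22.2
eef_pos: [0.49, 0.3293, 0.0831]
tool_rot: [0.723, -0.691, 0.0, -0.0]
ft_force: [-0.5, 0.5, 0.2]
grip_width: 0.047
grasp_force: 0.0
```

```bash
python3 -c "
from h import *
go((.490,.330,.079,183))"
```

```text
t 22.2 tcp [0.49   0.3293 0.0831] yawy -177.4 q [ 0.59  0.59 -0.07  0.91 -0.   -1.02] F [-0.5  0.5  0.2] w 0.047 gf 0.0
-> [-0.7 -0.   4.1] turn -0.4
```

step_arm:
  rows:
    - [[0,0,2],0]
    - [[0,0,3],0]
    - [[0,0,3],0]
    - [[0,0,3],0]
    - [[0,0,3],0]
    - [[0,0,3],0]
    - [[0,0,-10],0]
    - [[0,0,-40],0]
    - [[0,0,-80],0]
    - [[0,0,-120],0]
    - [[0,0,-160],0]
    - [[0,0,-160],0]
  claw: 1

```text
clock: 23.7
eef_pos: [0.4913, 0.3306, 0.2472]
tool_rot: [0.723, -0.691, 0.001, -0.004]
ft_force: [0.7, -0.0, -4.2]
grip_width: 0.0199
grasp_force: 59.3
```

```bash
python3 -c "
from h import *
go((.590,-.2536,.243,106))"
```

```text
t 23.7 tcp [0.4913 0.3306 0.2472] yawy -177.4 q [ 0.59  0.45  0.15  1.27  0.   -1.02] F [ 0.7 -0.  -4.2] w 0.0199 gf 59.3
-> [588.1 -71.9   2.1] turn 76.6
```

step_arm:
  rows:
    - [[20,-2,0],5]
    - [[65,-8,0],12]
    - [[120,-15,0],20]
    - [[175,-21,0],28]
    - [[230,-28,0],36]
    - [[285,-35,0],44]
    - [[340,-42,0],52]
    - [[395,-48,0],60]
    - [[450,-55,0],68]
    - [[505,-62,0],76]
    - [[555,-68,0],76]
    - [[588,-72,0],76]

```text
clock: 25.2
eef_pos: [0.5875, -0.2568, 0.2402]
tool_rot: [-0.143, 0.99, 0.001, -0.002]
ft_force: [0.7, 0.4, -3.6]
grip_width: 0.0198
grasp_force: 59.1
```

step_arm:
  rows:
    - [[0,0,0],0]
    - [[0,0,0],0]

```text
clock: 25.45
eef_pos: [0.5876, -0.254, 0.2409]
tool_rot: [-0.144, 0.99, 0.001, -0.002]
ft_force: [-0.7, -0.3, -3.4]
grip_width: 0.0197
grasp_force: 59.2
```

```bash
python3 -c "
from h import *
go((.590,-.2536,.146,106))"
```

```text
t 25.45 tcp [ 0.5876 -0.254   0.2409] yawy 106.6 q [-0.41  0.55  0.31  1.33  0.   -0.7 ] F [-0.7 -0.3 -3.4] w 0.0197 gf 59.2
-> [-2.6 -0.6 94.9] turn 0.6
```

step_arm:
  rows:
    - [[-2,0,25],0]
    - [[-2,0,55],0]
    - [[-2,0,78],0]
    - [[-2,0,91],0]
    - [[-2,0,95],0]
    - [[-2,0,95],0]

```text
clock: 26.2
eef_pos: [0.5893, -0.2471, 0.1477]
tool_rot: [-0.147, 0.989, 0.005, -0.001]
ft_force: [-2.6, 16.4, 1.4]
grip_width: 0.0194
grasp_force: 66.0
```

step_arm:
  rows:
    - [[0,0,0],0]
    - [[0,0,0],0]
    - [[0,0,0],0]
    - [[0,0,-30],0]
    - [[0,0,-70],0]
    - [[0,0,-110],0]
    - [[0,0,-120],0]
  claw: 0.1

```text
clock: 27.08
eef_pos: [0.5921, -0.2534, 0.2729]
tool_rot: [-0.145, 0.989, -0.002, 0.004]
ft_force: [-0.2, -0.2, -0.0]
grip_width: 0.0381
grasp_force: 0.0
```

```bash
python3 -c "
from h import *
parts()
go((.566,.181,.17,173))"
```

```text
top centre [642.6 317.3] size [102.  33.] eye dir 79.4 ztop 0.047 uv (np.float64(156.3877551020408), np.float64(169.21428571428572))
top centre [565.6 326.5] size [120.  40.] eye dir 83.0 ztop 0.026 uv (np.float64(151.94425087108013), np.float64(192.9651567944251))
top centre [566.2 178.6] size [118.  43.] eye dir 82.9 ztop 0.027 uv (np.float64(195.9543973941368), np.float64(195.21498371335505))
top centre [485.8 188.7] size [ 42. 117.] eye dir 83.9 ztop 0.027 uv (np.float64(191.84076433121018), np.float64(220.01273885350318))
top centre [407.1 184.3] size [62. 64.] eye dir -76.3 ztop 0.026 uv (np.float64(194.40501792114696), np.float64(242.88530465949822))
top centre [412.1 337.3] size [ 39. 119.] eye dir -88.5 ztop 0.027 uv (np.float64(147.69565217391303), np.float64(239.80072463768116))
t 27.12 tcp [ 0.5918 -0.2535  0.2724] yawy 106.7 q [-0.4   0.54  0.37  1.39  0.   -0.7 ] F [0.2 0.3 0.5] w 0.038 gf 0.0
-> [-99.5 424.1 101. ] turn -66.3
```

step_arm:
  rows:
    - [[-6,25,0],-7]
    - [[-15,65,0],-14]
    - [[-25,108,0],-22]
    - [[-35,150,0],-30]
    - [[-45,193,0],-38]
    - [[-55,236,0],-46]
    - [[-65,278,10],-54]
    - [[-75,320,30],-62]
    - [[-85,362,55],-66]
    - [[-95,400,80],-66]
    - [[-99,421,99],-66]
    - [[-99,424,101],-66]
  claw: -0.1

```text
clock: 28.62
eef_pos: [0.5618, 0.1818, 0.164]
tool_rot: [-0.661, 0.75, 0.001, -0.003]
ft_force: [0.1, 0.6, -0.4]
grip_width: 0.047
grasp_force: 0.0
```

```bash
python3 -c "
from h import *
p,d=snap('scene');p2,d=snap('top')
a=cv2.resize(p[215:275,170:240,::-1],(400,343),interpolation=2);u,v=map(int,proj('top',[.58,-.219,.1])); b=cv2.resize(p2[v-30:v+30,u-35:u+35,::-1],(400,343),interpolation=2)
cv2.imwrite('pics/bowl1.png',np.hstack([a,b]))
go((.566,.180,.079,173))"
```

```text
t 28.73 tcp [0.5634 0.1805 0.1662] yawy 172.7 q [ 0.31  0.51  0.03  1.1  -0.   -1.13] F [ 0.9 -0.  -0.1] w 0.0474 gf 0.0
-> [ 0.1 -2.8 87.2] turn -0.3
```

View pics/bowl1.png

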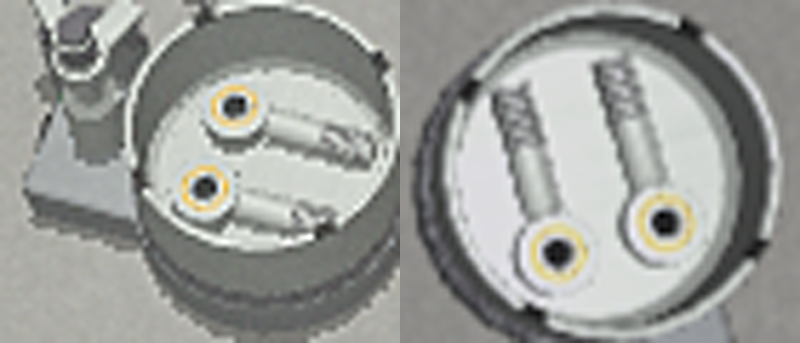

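step_arm:
  rows:
    - [[0,-2,25],0]
    - [[0,-2,50],0]
    - [[0,-2,68],0]
    - [[0,-2,80],0]
    - [[0,-2,86],0]
    - [[0,-2,86],0]

```text
clock: 29.48
eef_pos: [0.5663, 0.18, 0.0812]
tool_rot: [-0.66, 0.751, -0.0, 0.0]
ft_force: [0.3, 0.2, -0.3]
grip_width: 0.0467
grasp_force: 0.0
```

```bash
python3 - <<'E'
from h import *
go((.566,.180,.079,173))
from scipy.optimize import least_squares
for n in('top','scene'):
    p,d=snap(n); A=pts(n,d,np.ones(d.shape,bool))
    r=np.hypot(A[:,0]-.58,A[:,1]+.219); B=A[(abs(A[:,2]-.139)<.005)&(r>.07)&(r<.105)]
    s=least_squares(lambda q:np.hypot(B[:,0]-q[0],B[:,1]-q[1])-q[2],[.58,-.219,.087],loss='soft_l1',f_scale=.002); print(n,len(B),s.x.round(4))
    m=(A[:,2]>.068)&(A[:,2]<.085)&(r<.075); F=A[m]
    im=None
    E=F[:,:2]; 
    from scipy.cluster.vq import kmeans2
    nrm=np.array([-.277,.961]); k=(E-[.58,-.219])@nrm
    for sgn in(1,-1):
        q=E[k*sgn>0]; cc,sz,a=cv2.minAreaRect((q*1000).astype(np.float32)); print(' rod',np.round(cc),np.round(sz),round(a))
E
```

```text
t 29.48 tcp [0.5663 0.18   0.0812] yawy 172.6 q [ 0.31  0.6  -0.06  0.91 -0.   -1.13] F [ 0.3  0.2 -0.3] w 0.0467 gf 0.0
-> [0.  0.3 2.2] turn -0.4
top 342 [ 0.5786 -0.2163  0.0865]
 rod [ 571. -181.] [118.  44.] 24
 rod [ 590. -241.] [118.  43.] 23
scene 218 [ 0.5822 -0.2166  0.0866]
 rod [ 575. -182.] [118.  45.] 21
 rod [ 591. -250.] [109.  47.] 8
```

step_arm:
  rows:
    - [[0,0,1],0]
    - [[0,0,1],0]
    - [[0,0,1],0]
    - [[0,0,1],0]
    - [[0,0,1],0]
    - [[0,0,1],0]
    - [[0,0,-10],0]
    - [[0,0,-40],0]
    - [[0,0,-80],0]
    - [[0,0,-120],0]
    - [[0,0,-162],0]
    - [[0,0,-162],0]
  claw: 1

```text
clock: 31.08
eef_pos: [0.5682, 0.1808, 0.2468]
tool_rot: [-0.66, 0.751, -0.002, 0.004]
ft_force: [0.4, -0.1, -5.5]
grip_width: 0.0195
grasp_force: 59.0
```

```bash
python3 -c "
from h import *
go((.581,-.214,.243,108))"
```

```text
t 31.07 tcp [0.5682 0.1808 0.2468] yawy 172.6 q [ 0.31  0.45  0.16  1.27 -0.   -1.13] F [ 0.4 -0.1 -5.5] w 0.0195 gf 59.0
-> [389.9 -63.6   3.1] turn 64.6
```

step_arm:
  rows:
    - [[15,-2,0],6]
    - [[50,-8,0],14]
    - [[90,-14,0],22]
    - [[130,-21,0],30]
    - [[170,-28,0],38]
    - [[215,-35,0],46]
    - [[260,-42,0],54]
    - [[305,-50,0],62]
    - [[345,-56,0],65]
    - [[375,-61,0],65]
    - [[390,-64,0],65]
    - [[390,-64,0],65]

```text
clock: 32.58
eef_pos: [0.5788, -0.2151, 0.2412]
tool_rot: [-0.152, 0.988, 0.001, -0.001]
ft_force: [0.3, 0.9, -4.4]
grip_width: 0.0201
grasp_force: 58.9
```

```bash
python3 -c "
from h import *
go((.581,-.214,.153,108))"
```

```text
t 32.58 tcp [ 0.5788 -0.2151  0.2412] yawy 107.5 q [-0.36  0.51  0.23  1.3   0.   -0.66] F [ 0.3  0.9 -4.4] w 0.0201 gf 58.9
-> [-2.6  0.2 88.2] turn -0.5
```

step_arm:
  rows:
    - [[-1,0,25],0]
    - [[-2,0,52],0]
    - [[-2,0,74],0]
    - [[-2,0,84],0]
    - [[-2,0,88],0]
    - [[-2,0,88],0]

```text
clock: 33.33
eef_pos: [0.5817, -0.2137, 0.1555]
tool_rot: [-0.153, 0.988, -0.0, 0.0]
ft_force: [-0.6, -0.8, -4.6]
grip_width: 0.0199
grasp_force: 58.9
```

step_arm:
  rows:
    - [[0,0,0],0]
    - [[0,0,0],0]
    - [[0,0,0],0]
    - [[0,0,-30],0]
    - [[0,0,-70],0]
    - [[0,0,-110],0]
    - [[0,0,-115],0]
  claw: 0.1

```text
clock: 34.2
eef_pos: [0.5829, -0.2148, 0.2745]
tool_rot: [-0.153, 0.988, -0.002, 0.004]
ft_force: [0.6, -0.0, -0.2]
grip_width: 0.0385
grasp_force: 0.0
```

```bash
python3 -c "
from h import *
parts()
go((.486,.189,.17,174))"
```

```text
top centre [643.  319.4] size [101.  32.] eye dir -100.3 ztop 0.048 uv (np.float64(156.44666666666666), np.float64(169.23333333333332))
top centre [565.9 326.6] size [121.  41.] eye dir 82.5 ztop 0.026 uv (np.float64(151.93031358885017), np.float64(193.0))
top centre [524.8 177.1] size [ 42. 117.] eye dir 96.3 ztop 0.027 uv (np.float64(195.7395498392283), np.float64(205.87459807073955))
top centre [407.3 184.6] size [62. 64.] eye dir -25.4 ztop 0.023 uv (np.float64(194.609756097561), np.float64(242.89895470383274))
top centre [412.2 336.6] size [ 39. 119.] eye dir -88.3 ztop 0.027 uv (np.float64(147.56043956043956), np.float64(239.8168498168498))
t 34.25 tcp [ 0.5823 -0.2146  0.273 ] yawy 107.6 q [-0.35  0.49  0.29  1.37  0.   -0.66] F [-0.8 -1.  -0.6] w 0.0387 gf 0.0
-> [-29.8 414.1 101.7] turn -66.4
```

step_arm:
  rows:
    - [[-4,25,0],-7]
    - [[-10,62,0],-15]
    - [[-17,102,0],-23]
    - [[-23,142,0],-31]
    - [[-30,182,0],-39]
    - [[-37,222,0],-47]
    - [[-43,262,10],-55]
    - [[-50,302,30],-63]
    - [[-56,340,55],-71]
    - [[-61,372,80],-79]
    - [[-64,389,99],-79]
    - [[-64,391,102],-79]
  claw: -0.1

```text
clock: 35.75
eef_pos: [0.522, 0.1784, 0.1651]
tool_rot: [0.747, -0.664, -0.001, 0.002]
ft_force: [0.3, 0.3, -0.1]
grip_width: 0.0467
grasp_force: 0.0
```

```bash
python3 - <<'E'
from h import *
p,d=snap('scene');p2,d2=snap('top')
a=cv2.resize(p[215:275,170:240,::-1],(400,343),interpolation=2);u,v=map(int,proj('top',[.58,-.219,.1])); b=cv2.resize(p2[v-30:v+30,u-35:u+35,::-1],(400,343),interpolation=2)
cv2.imwrite('pics/bowl2.png',np.hstack([a,b]))
A=pts('top',d2,np.ones(d2.shape,bool)); r=np.hypot(A[:,0]-.58,A[:,1]+.2165); print('max z in bowl',np.percentile(A[r<.07][:,2],[50,90,99,100]))
# rod D seen by scene camera
A=pts('scene',d,np.ones(d.shape,bool));m=(abs(A[:,0]-.525)<.045)&(abs(A[:,1]-.177)<.08)&(A[:,2]>.016)&(A[:,2]<.035); print(cv2.minAreaRect((A[m][:,:2]*1000).astype(np.float32)))
go((.525,.178,.079,186.3))
E
```

```text
max z in bowl [0.07485962 0.09050749 0.09713439 0.10297113]
((525.017822265625, 169.55563354492188), (86.67613983154297, 143.9220733642578), 0.23672963678836823)
t 35.85 tcp [0.5234 0.1776 0.167 ] yawy -173.4 q [ 0.33  0.44 -0.08  1.05 -0.   -1.36] F [ 0.4 -0.1  1. ] w 0.0471 gf 0.0
-> [-0.3 -1.8 88. ] turn 0.3
```

View pics/bowl2.png

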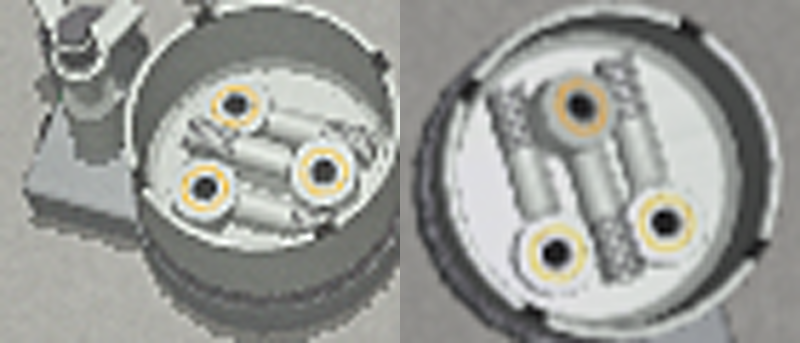

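step_arm:
  rows:
    - [[0,-1,25],0]
    - [[0,-1,50],0]
    - [[0,-1,68],0]
    - [[0,-1,81],0]
    - [[0,-1,87],0]
    - [[0,-1,87],0]
    - [[0,-1,87],0]

```text
clock: 36.72
eef_pos: [0.5256, 0.1782, 0.0817]
tool_rot: [0.747, -0.665, 0.0, -0.001]
ft_force: [-0.5, -0.8, -0.1]
grip_width: 0.0473
grasp_force: 0.0
```

step_arm:
  rows:
    - [[0,0,1],0]
    - [[0,0,1],0]
    - [[0,0,1],0]
    - [[0,0,1],0]
    - [[0,0,1],0]
    - [[0,0,1],0]
    - [[0,0,-10],0]
    - [[0,0,-40],0]
    - [[0,0,-80],0]
    - [[0,0,-120],0]
    - [[0,0,-162],0]
    - [[0,0,-162],0]
  claw: 1

```text
clock: 38.22
eef_pos: [0.5259, 0.1785, 0.2458]
tool_rot: [0.747, -0.665, 0.001, -0.002]
ft_force: [0.6, 0.5, -4.4]
grip_width: 0.0199
grasp_force: 58.8
```

```bash
python3 -c "
from h import *
go((.5705,-.2195,.243,196))"
```

```text
t 38.23 tcp [0.5259 0.1785 0.2458] yawy -173.4 q [ 0.33  0.38  0.04  1.23  0.   -1.36] F [ 0.6  0.5 -4.4] w 0.0199 gf 58.8
-> [400.5   1.6   2.3] turn -9.4
```

step_arm:
  rows:
    - [[15,0,0],-2]
    - [[50,0,0],-5]
    - [[90,0,0],-9]
    - [[130,1,0],-9]
    - [[175,1,0],-9]
    - [[220,1,0],-9]
    - [[265,1,0],-9]
    - [[310,1,0],-9]
    - [[350,2,0],-9]
    - [[382,2,0],-9]
    - [[400,2,0],-9]
    - [[400,2,0],-9]

```text
clock: 39.72
eef_pos: [0.5682, -0.2199, 0.2409]
tool_rot: [0.796, -0.605, -0.002, 0.0]
ft_force: [0.4, 0.5, -3.4]
grip_width: 0.0197
grasp_force: 58.8
```

```bash
python3 -c "
from h import *
go((.5705,-.2195,.162,196))"
```

```text
t 39.73 tcp [ 0.5682 -0.2199  0.2409] yawy -164.5 q [-0.37  0.49  0.21  1.29  0.   -2.21] F [ 0.4  0.5 -3.4] w 0.0197 gf 58.8
-> [ 0.4 -2.5 78.9] turn -0.5
```

step_arm:
  rows:
    - [[0,-2,25],0]
    - [[0,-2,48],0]
    - [[0,-2,66],0]
    - [[0,-2,75],0]
    - [[0,-2,79],0]
    - [[0,-2,79],0]
    - [[0,-2,79],0]

```text
clock: 40.6
eef_pos: [0.5709, -0.2177, 0.1659]
tool_rot: [0.797, -0.604, 0.0, -0.0]
ft_force: [-3.8, 2.2, 6.3]
grip_width: 0.0199
grasp_force: 59.8
```

step_arm:
  rows:
    - [[0,0,0],0]
    - [[0,0,0],0]
    - [[0,0,0],0]
    - [[0,0,-30],0]
    - [[0,0,-70],0]
    - [[0,0,-110],0]
    - [[0,0,-115],0]
  claw: 0

```text
clock: 41.48
eef_pos: [0.5725, -0.2196, 0.2828]
tool_rot: [0.797, -0.605, 0.004, -0.001]
ft_force: [0.9, 1.4, -0.2]
grip_width: 0.0428
grasp_force: 0.0
```

```bash
python3 -c "
from h import *
go((.43,-.03,.25,None),(.43,-.03,.25,100))"
```

```text
t 41.48 tcp [ 0.5725 -0.2196  0.2828] yawy -164.4 q [-0.37  0.47  0.29  1.38  0.   -2.21] F [ 0.9  1.4 -0.2] w 0.0428 gf 0.0
-> [-221.1   86.5   31.3] turn 0.0
-> [-221.1   86.5   31.3] turn -84.4
```

step_arm:
  rows:
    - [[-20,8,0],10]
    - [[-50,20,0],20]
    - [[-80,31,0],30]
    - [[-110,43,0],40]
    - [[-140,55,0],50]
    - [[-170,67,0],60]
    - [[-200,78,0],70]
    - [[-221,86,0],80]
    - [[-221,86,0],90]
    - [[-221,86,0],96]
    - [[-221,86,0],96]
  claw: -1

```text
clock: 42.85
eef_pos: [0.4283, -0.0292, 0.2781]
tool_rot: [-0.084, 0.996, 0.0, -0.001]
ft_force: [-0.7, -0.2, -0.7]
grip_width: 0.0855
grasp_force: 0.0
```

```bash
python3 - <<'E'
from h import *
p,d=snap('scene');p2,d2=snap('top')
a=cv2.resize(p[215:275,170:240,::-1],(400,343),interpolation=2);u,v=map(int,proj('top',[.58,-.219,.1])); b=cv2.resize(p2[v-30:v+30,u-35:u+35,::-1],(400,343),interpolation=2)
cv2.imwrite('pics/bowl3.png',np.hstack([a,b]))
for n,D in(('top',d2),('scene',d)):
    A=pts(n,D,np.ones(D.shape,bool)); r=np.hypot(A[:,0]-.58,A[:,1]+.2165); print('z in bowl',np.percentile(A[r<.07][:,2],[50,90,99,100]).round(3))
    m=(np.hypot(A[:,0]-.42,A[:,1]+.03)<.11)&(abs(A[:,2]-.014)<.005); print(n,cv2.minEnclosingCircle((A[m][:,:2]*1000).astype(np.float32)),m.sum())
    m=(np.hypot(A[:,0]-.42,A[:,1]+.03)<.03)&(abs(A[:,2]-.044)<.006); print(n,m.sum(), m.sum() and cv2.minEnclosingCircle((A[m][:,:2]*1000).astype(np.float32)))
go((.4196,-.0297,.15,None),(.4196,-.0297,.0915,None))
E
```

```text
z in bowl [0.079 0.107 0.123 0.129]
top ((422.904296875, -21.45821762084961), 95.95431518554688) 507
top 0 0
z in bowl [0.08  0.11  0.125 0.136]
scene ((420.77398681640625, -32.6697883605957), 108.48426818847656) 864
scene 49 ((422.78265380859375, -32.842411041259766), 20.970796585083008)
t 42.95 tcp [ 0.4284 -0.0293  0.2783] yawy 99.7 q [-0.07  0.12 -0.22  1.24  0.   -0.24] F [ 0.4 -0.6  0.2] w 0.0852 gf 0.0
-> [  8.6   1.  128.3] turn 0.0
-> [  8.6   1.  186.8] turn 0.0
```

View pics/bowl3.png

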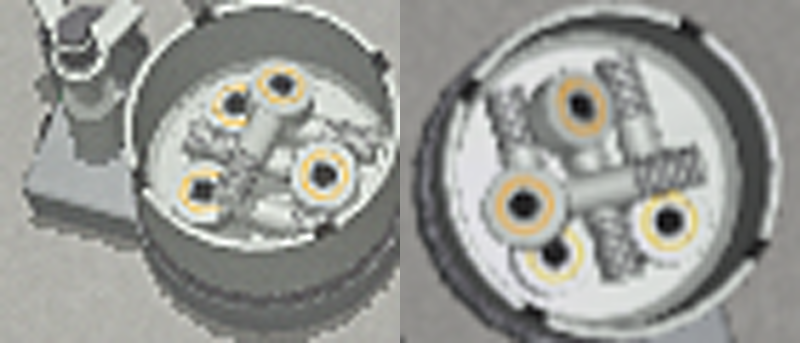

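```bash
python3 - <<'E'
from h import *
ax=np.array([.961,.277]);nn=np.array([-.277,.961])
for n in('top','scene'):
    p,D=snap(n)
    A=pts(n,D,np.ones(D.shape,bool)); e=A[:,:2]-[.58,-.2165]; X=e@ax*1e3;Y=e@nn*1e3
    print(n)
    for y in range(-60,61,15):
        print(y,[ (np.median(A[k][:,2])*1e3).round() if (k:=(abs(X-x)<6)&(abs(Y-y)<7.5)).sum()>2 else None for x in range(-48,49,12)])
E
```

```text
top
-60 [np.float64(57.0), np.float64(57.0), np.float64(58.0), None, np.float64(54.0), np.float64(56.0), np.float64(55.0), np.float64(58.0), np.float64(61.0)]
-45 [np.float64(77.0), np.float64(77.0), np.float64(78.0), np.float64(123.0), np.float64(122.0), np.float64(61.0), np.float64(55.0), np.float64(58.0), np.float64(55.0)]
-30 [np.float64(76.0), np.float64(77.0), np.float64(78.0), np.float64(119.0), np.float64(116.0), np.float64(75.0), np.float64(75.0), np.float64(77.0), np.float64(76.0)]
-15 [np.float64(78.0), np.float64(78.0), np.float64(79.0), np.float64(114.0), np.float64(114.0), np.float64(57.0), np.float64(78.0), np.float64(77.0), np.float64(77.0)]
0 [np.float64(90.0), np.float64(90.0), np.float64(90.0), np.float64(110.0), np.float64(107.0), np.float64(86.0), np.float64(88.0), np.float64(87.0), np.float64(86.0)]
15 [np.float64(77.0), np.float64(75.0), np.float64(79.0), np.float64(107.0), np.float64(106.0), np.float64(60.0), np.float64(84.0), np.float64(92.0), np.float64(88.0)]
30 [np.float64(77.0), np.float64(75.0), np.float64(101.0), np.float64(105.0), np.float64(101.0), np
[... 1112 characters left out ...]
np.float64(85.0), np.float64(85.0), np.float64(84.0)]
15 [None, np.float64(80.0), np.float64(83.0), np.float64(107.0), np.float64(105.0), np.float64(85.0), np.float64(91.0), np.float64(92.0), np.float64(90.0)]
30 [np.float64(79.0), np.float64(79.0), np.float64(84.0), np.float64(103.0), np.float64(104.0), np.float64(86.0), np.float64(75.0), np.float64(77.0), np.float64(78.0)]
45 [np.float64(77.0), np.float64(78.0), np.float64(102.0), np.float64(103.0), np.float64(103.0), np.float64(98.0), np.float64(77.0), np.float64(74.0), np.float64(75.0)]
60 [np.float64(91.0), np.float64(66.0), None, np.float64(97.0), np.float64(98.0), np.float64(75.0), np.float64(57.0), np.float64(57.0), np.float64(58.0)]
```

step_arm:
  rows:
    - [[3,0,40],0]
    - [[7,1,85],0]
    - [[7,1,130],0]
    - [[7,1,160],0]
    - [[7,1,176],0]
    - [[7,1,184],0]
    - [[7,1,186],0]
    - [[7,1,186],0]

```text
clock: 44.05
eef_pos: [0.4221, -0.0295, 0.0934]
tool_rot: [-0.084, 0.996, -0.0, 0.001]
ft_force: [0.3, -0.7, 0.0]
grip_width: 0.0856
grasp_force: 0.0
```

step_arm:
  rows:
    - [[0,0,0],0]
    - [[0,0,0],0]
    - [[0,0,0],0]
    - [[0,0,0],0]
    - [[0,0,0],0]
    - [[0,0,0],0]
    - [[0,0,0],0]
    - [[0,0,0],0]
  claw: 1

```text
clock: 45.05
eef_pos: [0.422, -0.0294, 0.0936]
tool_rot: [-0.084, 0.996, 0.0, 0.001]
ft_force: [-0.8, 1.0, 4.7]
grip_width: 0.034
grasp_force: 59.3
```

```bash
python3 -c "
from h import *
go((.42,-.03,.32,None))"
```

```text
t 45.05 tcp [ 0.422  -0.0294  0.0936] yawy 99.6 q [-0.07  0.32 -0.52  0.74  0.   -0.24] F [-0.8  1.   4.7] w 0.034 gf 59.3
-> [   1.8   -0.3 -226.4] turn 0.0
```

step_arm:
  rows:
    - [[0,0,-10],0]
    - [[0,0,-40],0]
    - [[0,0,-85],0]
    - [[0,0,-130],0]
    - [[0,0,-175],0]
    - [[0,0,-210],0]
    - [[0,0,-222],0]
    - [[0,0,-222],0]

```text
clock: 46.05
eef_pos: [0.4215, -0.0294, 0.3147]
tool_rot: [-0.084, 0.996, -0.0, 0.0]
ft_force: [0.6, 0.2, -2.5]
grip_width: 0.0343
grasp_force: 60.2
```

```bash
python3 -c "
from h import *
go((.580,-.2165,.315,None))"
```

```text
t 46.05 tcp [ 0.4215 -0.0294  0.3147] yawy 99.6 q [-0.07  0.08 -0.16  1.33 -0.   -0.24] F [ 0.6  0.2 -2.5] w 0.0343 gf 60.2
-> [-1.250e+02 -2.109e+02 -2.000e-01] turn 0.0
```

step_arm:
  rows:
    - [[-10,-17,0],0]
    - [[-30,-50,0],0]
    - [[-55,-93,0],0]
    - [[-80,-135,0],0]
    - [[-105,-177,0],0]
    - [[-120,-202,0],0]
    - [[-125,-211,0],0]
    - [[-125,-211,30],0]
    - [[-125,-211,40],0]
    - [[-125,-211,40],0]

```text
clock: 47.3
eef_pos: [0.5792, -0.2161, 0.2734]
tool_rot: [-0.084, 0.996, 0.001, -0.002]
ft_force: [0.3, -0.2, -2.3]
grip_width: 0.0341
grasp_force: 60.5
```

```bash
python3 - <<'E'
from h import *
from scipy.optimize import least_squares
o=bot.get_obs(); zt=o['eef_pos'][2]-.0646-.015
for n in('top','scene'):
    p,D=snap(n); A=pts(n,D,np.ones(D.shape,bool)); r=np.hypot(A[:,0]-.58,A[:,1]+.2165)
    B=A[(abs(A[:,2]-zt)<.006)&(r<.11)]
    # outer boundary: farthest point per angle bin
    a=np.arctan2(B[:,1]+.2165,B[:,0]-.58); rb=np.hypot(B[:,0]-.58,B[:,1]+.2165); k=((a+np.pi)/(2*np.pi)*36).astype(int)
    E=np.array([B[k==i][np.argmax(rb[k==i])] for i in np.unique(k) if rb[k==i].max()>.075])
    s=least_squares(lambda q:np.hypot(E[:,0]-q[0],E[:,1]-q[1])-.092+.001,[.58,-.2165],loss='soft_l1',f_scale=.002); print(n,len(B),len(E),s.x.round(4),np.median(B[:,2]).round(4))
print(zt); go((.580,-.2165,.2236,None))
E
```

```text
top 1334 20 [ 0.5755 -0.2176] 0.1939
scene 1205 31 [ 0.5782 -0.2169] 0.1953
0.193835646229362
t 47.4 tcp [ 0.5802 -0.2164  0.2757] yawy 99.6 q [-0.36  0.49  0.3   1.38 -0.   -0.53] F [-0.8  0.  -2.3] w 0.0344 gf 60.5
-> [ 0.3 -0.  52.1] turn 0.0
```

step_arm:
  rows:
    - [[-3,0,5],0]
    - [[-3,0,20],0]
    - [[-3,0,32],0]
    - [[-3,0,40],0]
    - [[-3,0,45],0]
    - [[-3,0,49],0]
    - [[-3,0,52],0]
    - [[-3,0,52],0]
    - [[-3,0,52],0]

```text
clock: 48.52
eef_pos: [0.5832, -0.2162, 0.2236]
tool_rot: [-0.084, 0.996, -0.0, 0.0]
ft_force: [-1.9, 0.2, 1.2]
grip_width: 0.0344
grasp_force: 60.7
```

```bash
python3 - <<'E'
from h import *
go()
p,D=snap('scene','seat'); 
a=cv2.resize(p[205:285,160:250,::-1],(675,600),interpolation=2); cv2.imwrite('pics/seat1.png',a)
for n in('top','scene'):
    p,D=snap(n);A=pts(n,D,np.ones(D.shape,bool)); e=A[:,:2]-[.582,-.2165]; r=np.hypot(*e.T); an=np.degrees(np.arctan2(e[:,1],e[:,0]))
    B=(r<.088)&(r>.06)&(abs(A[:,2]-.144)<.03)
    print(n,[(np.median(A[k][:,2])*1e3).round(1) if (k:=B&(abs((an-t+180)%360-180)<15)).sum()>5 else None for t in range(0,360,30)])
E
```

```text
t 48.52 tcp [ 0.5832 -0.2162  0.2236] yawy 99.6 q [-0.35  0.52  0.21  1.26  0.   -0.52] F [-1.9  0.2  1.2] w 0.0344 gf 60.7
top [np.float64(144.3), np.float64(144.2), np.float64(143.8), np.float64(144.0), np.float64(144.6), np.float64(143.7), np.float64(143.2), None, None, None, None, np.float64(145.6)]
scene [np.float64(145.6), np.float64(144.1), np.float64(144.6), np.float64(143.7), None, None, np.float64(144.2), np.float64(144.8), np.float64(144.3), np.float64(144.7), np.float64(144.4), np.float64(143.8)]
```

View pics/seat1.png

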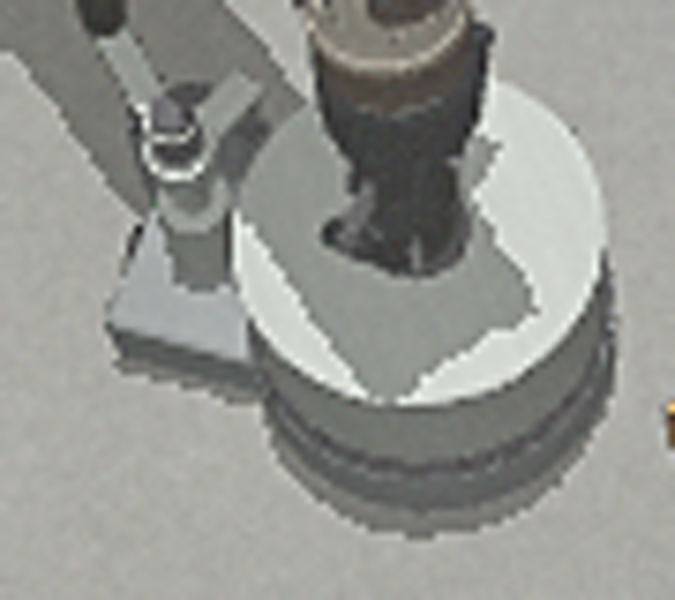

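step_arm:
  rows:
    - [[0,0,0],0]
    - [[0,0,0],0]
    - [[0,0,0],0]
    - [[0,0,0],0]
    - [[0,0,-5],0]
    - [[0,0,-25],0]
    - [[0,0,-60],0]
    - [[0,0,-100],0]
    - [[0,0,-110],0]
    - [[0,0,-110],0]
  claw: -1

```text
clock: 49.92
eef_pos: [0.5833, -0.2162, 0.3336]
tool_rot: [-0.084, 0.996, -0.0, 0.001]
ft_force: [0.5, -0.4, -0.4]
grip_width: 0.0854
grasp_force: 0.0
```

```bash
python3 - <<'E'
from h import *
for n in('top','scene'):
    p,D=snap(n);A=pts(n,D,np.ones(D.shape,bool))
    m=(np.hypot(A[:,0]-.389,A[:,1]+.215)<.03)&(A[:,2]>.195)&(A[:,2]<.22);print(n,m.sum(),A[m].mean(0).round(4))
    m=(np.hypot(A[:,0]-.464,A[:,1]+.2525)<.02)&(A[:,2]>.19)&(A[:,2]<.21);print(n,m.sum(),A[m].mean(0).round(4))
go((.388,-.2155,.33,96.6),(.388,-.2155,.244,96.6))
E
```

```text
top 0 [nan nan nan]
top 0 [nan nan nan]
scene 28 [ 0.3907 -0.2163  0.2037]
scene 44 [ 0.4663 -0.2528  0.198 ]
t 50.02 tcp [ 0.5826 -0.2159  0.3313] yawy 99.6 q [-0.35  0.49  0.43  1.52 -0.   -0.52] F [0.3 0.6 0.6] w 0.0855 gf 0.0
-> [191.8  32.9   1.8] turn 3.0
-> [191.6  32.8  87.8] turn 3.0<stdin>:4: RuntimeWarning: Mean of empty slice.
  ret = um.true_divide(
<stdin>:5: RuntimeWarning: Mean of empty slice.
```

step_arm:
  rows:
    - [[30,5,0],1]
    - [[75,13,0],3]
    - [[120,21,0],3]
    - [[160,27,0],3]
    - [[185,32,0],3]
    - [[192,33,0],3]
    - [[192,33,20],3]
    - [[192,33,50],3]
    - [[192,33,72],3]
    - [[192,33,83],3]
    - [[192,33,87],3]
    - [[192,33,87],3]
  claw: -0.1

```text
clock: 51.52
eef_pos: [0.3886, -0.2157, 0.2461]
tool_rot: [-0.058, 0.998, -0.0, 0.0]
ft_force: [-1.2, 0.2, 0.7]
grip_width: 0.0472
grasp_force: 0.0
```

step_arm:
  rows:
    - [[0,0,0],0]
    - [[0,0,0],0]
    - [[0,0,0],0]
    - [[0,0,0],0]
    - [[0,0,0],0]
    - [[0,0,0],0]
  claw: 1

```text
clock: 52.28
eef_pos: [0.3885, -0.2155, 0.2466]
tool_rot: [-0.058, 0.998, 0.0, 0.001]
ft_force: [-0.8, 3.3, 5.8]
grip_width: 0.0203
grasp_force: 58.6
```

```bash
python3 - <<'E'
from h import *
P=np.array([.4635,-.2525]); o=bot.get_obs()
g=o['eef_pos'][:2]-P; a0=np.arctan2(g[1],g[0]); print(np.hypot(*g),np.degrees(a0)); M=R.from_quat(o['tool_rot']).as_matrix()
th0=a0-np.radians(86.3); print('th',th0)
for t,dz in [(1.08,5),(.97,6.5),(.85,10),(.72,12),(.6,12),(.45,8),(.3,4),(.15,1),(.05,0),(0,-.5),(-.02,-.5)]:
    b=a0-th0+t;q=P+.085*np.array([np.cos(b),np.sin(b)])
    print(t,(M.T@np.r_[q-o['eef_pos'][:2],(dz-5)/1000]*1000).round(1),'turn',round(np.degrees(th0-t)))
go()
E
```

```text
0.08368529667859599 153.7322542106686
th 1.1769148580179771
1.08 [-3.7  7.4  0. ] turn 6
0.97 [-9.9 14.4 -1.5] turn 12
0.85 [-17.5  21.2  -5. ] turn 19
0.72 [-26.6  27.5  -7. ] turn 26
0.6 [-35.6  32.2  -7. ] turn 33
0.45 [-47.6  36.5  -2.9] turn 42
0.3 [-60.1  38.9   1.1] turn 50
0.15 [-72.8  39.5   4.1] turn 59
0.05 [-81.3  38.8   5.1] turn 65
0 [-85.5  38.2   5.6] turn 67
-0.02 [-87.2  37.8   5.6] turn 69
t 52.27 tcp [ 0.3885 -0.2155  0.2466] yawy 96.6 q [-0.51  0.17 -0.24  1.16  0.   -0.62] F [-0.8  3.3  5.8] w 0.0203 gf 58.6
```

step_arm:
  rows:
    - [[-4,7,0],6]
    - [[-10,14,-2],12]
    - [[-17,21,-5],19]
    - [[-27,27,-7],26]
    - [[-36,32,-7],33]
    - [[-48,37,-3],42]
    - [[-60,39,1],50]
    - [[-73,39,4],59]
    - [[-81,39,5],65]
    - [[-87,38,6],69]
    - [[-88,38,6],69]
    - [[-88,38,6],69]

```text
clock: 53.78
eef_pos: [0.4711, -0.1684, 0.2413]
tool_rot: [0.518, 0.855, -0.001, 0.001]
ft_force: [-3.3, 0.9, 8.3]
grip_width: 0.0207
grasp_force: 62.0
```

```bash
python3 -c "
from h import *
go()"
```

```text
t 53.77 tcp [ 0.4711 -0.1684  0.2413] yawy 27.5 q [-0.34  0.28 -0.11  1.18 -0.    0.75] F [-3.3  0.9  8.3] w 0.0207 gf 62.0
```

Release, retreat, and inspect.

step_arm:
  rows:
    - [[0,0,0],0]
    - [[0,0,0],0]
    - [[0,0,0],0]
    - [[0,0,-20],0]
    - [[0,0,-60],0]
    - [[0,0,-100],0]
    - [[20,-30,-120],0]
    - [[40,-70,-120],0]
    - [[60,-110,-120],0]
    - [[80,-150,-120],0]
    - [[80,-150,-120],0]
  claw: -0.1

```text
clock: 55.15
eef_pos: [0.299, -0.1661, 0.3601]
tool_rot: [0.519, 0.855, -0.0, 0.0]
ft_force: [0.0, 0.4, 0.8]
grip_width: 0.0471
grasp_force: 0.0
```

```bash
python3 - <<'E'
from h import *
go()
p,D=snap('scene'); a=cv2.resize(p[205:285,160:250,::-1],(450,400),interpolation=2)
p2,D2=snap('top','fin'); cv2.imwrite('pics/fin.png',np.hstack([a,cv2.resize(p2[185:265,280:350,::-1],(350,400),interpolation=2)]))
for n,d in(('top',D2),('scene',D)):
    A=pts(n,d,np.ones(d.shape,bool)); r=np.hypot(A[:,0]-.469,A[:,1]+.168)
    m=(r<.03)&(A[:,2]>.19)&(A[:,2]<.225); print(n,m.sum(),A[m].mean(0).round(4))
    e=A[:,:2]-[.582,-.2165]; rr=np.hypot(*e.T); an=np.degrees(np.arctan2(e[:,1],e[:,0])); B=(rr<.088)&(rr>.06)&(abs(A[:,2]-.144)<.03)
    print([(np.median(A[k][:,2])*1e3).round(1) if (k:=B&(abs((an-t+180)%360-180)<15)).sum()>5 else None for t in range(0,360,30)])
E
```

```text
t 55.15 tcp [ 0.299  -0.1661  0.3601] yawy 27.5 q [-0.51 -0.1  -0.22  1.45 -0.    0.58] F [0.  0.4 0.8] w 0.0471 gf 0.0
top 46 [ 0.4688 -0.1674  0.2005]
[np.float64(143.8), np.float64(144.6), np.float64(144.2), np.float64(143.5), np.float64(143.7), np.float64(144.2), np.float64(145.2), np.float64(145.2), np.float64(144.4), np.float64(143.9), np.float64(144.0), np.float64(144.0)]
scene 27 [ 0.4729 -0.1686  0.1998]
[np.float64(144.0), np.float64(144.3), np.float64(145.5), np.float64(143.7), np.float64(145.1), np.float64(143.9), np.float64(144.8), np.float64(146.8), np.float64(145.2), np.float64(145.1), np.float64(143.4), np.float64(143.9)]
```

View pics/fin.png

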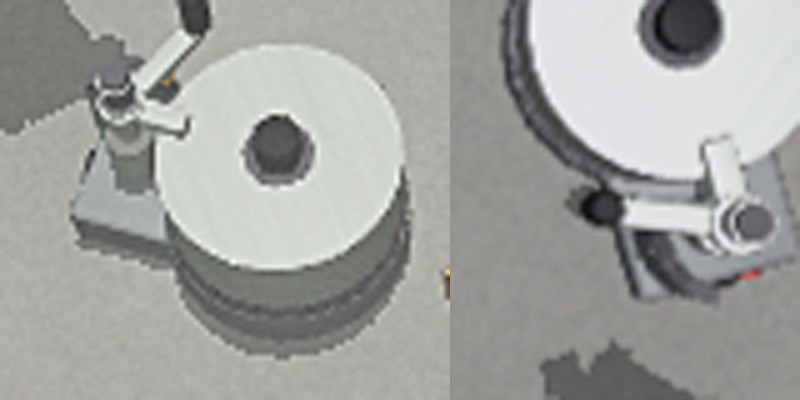

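The lid lies flat on the bowl and the toe is over its edge. The grip is back at its locked position and height.

```bash
python3 -c "
from h import *
print(bot.job_done())"
```

```text
the job is handed in; nothing more can be done
None
```

The job is handed in at about 55 s: all four rod ends are in the bowl, the lid is seated level, and the clamp handle is back in its low notch with the toe over the lid; no verdict was returned.

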